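# Nip a crumbly herb block in a one-hand bar clamp and hold it

## Robot

A 6-joint arm with a two-finger parallel gripper is mounted at the origin on the work surface. World frame = base frame: x ahead of the robot, y to its left, z up, the work surface at z = 0. Lengths are in m, angles in rad, forces in N, time in s.
With the tool pointing down it reaches from about 0.225 to 0.875 m from the base axis. Payload 3.4 kg.
Tool frame: the origin (TCP) lies at the very end of the fingers, on their centre line; the grasp point (between the pads) lies 19 mm behind it; z points along the fingers, y is the direction in which the jaws open and shut (so a half turn about z gives the same grasp; the last joint's range is limited). The gripper opens to 85 mm and grips with 20 to 120 N. Pads are 22 mm wide; open, the fingers measure 114 mm over their backs; the gripper's body (76 mm by 85 mm) begins 54 mm behind the grasp point. The pads swing forward as they close: fully open they stand 13 mm farther back than shut.
Start: joints at [1.216, 0.276, 1.505, -0, 1.361, -0.121], TCP at [0.133, 0.559, 0.231] pointing down, gripper open.
Joint ranges: [-2.89, 2.89], [-0.75, 2.08], [0.22, 2.7], [-1.18, 4.32], [0.11, 2.71], [-2.7, 2.7]. Speed limits (rad/s): [2.57, 2.57, 3.14, 3.14, 3.14, 3.14].

## Interface

Orientations are given as a unit quaternion [w, x, y, z].
In Python, from rig import manip, viewer, job gives the robot as it stands.
- The arm moves only by the shell command python3 -m crank 'ROWS' [OPENING] [FORCE]. ROWS is JSON, a list of rows, each a list of 6 numbers: the shift along the tool's x, y, z in m, then the turn, a rotation vector about the tool's x, y, z in degrees. In form: [[dx, dy, dz, rx, ry, rz], ...]. A call has 1 to 20 rows; each row is the pose to reach, as a shift and turn from the pose measured when the call began, along the tool's axes at that moment; what a row does not reach only later rows make up. A row lasts 1/8 s, in which the tool goes at most 62.5 mm and 10.7 degrees, less where a joint would pass 70% of its speed; a pose out of reach is approached as far as the arm can. A call with a gripper value outside its range is refused whole. OPENING is the opening, from 0 (shut) to 1 (fully open), set as the call begins (- or left out, the last holds). The fingers move at their own pace and stop on an object; FORCE is the grip in N (left out, the last holds). Time passes only in rows, so rows that repeat a pose let the fingers close. It gives the time, the measured TCP pose, the force and the opening at its end, in the units of the state.
- manip.get_state(): the state, without advancing time (a new reading comes with each control period).
- viewer.get_image(name): name is "scene" or "top"; returns a dict with "frame" (420x560x3 uint8, blue, green, red), "range_z" (420x560 float32, m along the optical axis (not along the pixel's ray), 0 where there is no reading), "intrinsics" (3x3 intrinsics, pixels), "world_from_camera" (4x4, takes a point from camera to world coordinates). Camera axes: x right, y up, looking along -z (the intrinsics and any distortion apply to the point x, -y, -z); pixel columns grow to the right and rows downward; lengths in m; the calibration is good to about 2 mm. A picture is of the moment at which its call begins.
- job.sign_off(): hands the job in, once; it reports no verdict.
The state is a dict: "clock": time; "qpos": joint angles; "qd": joint speeds; "effort": joint torques, N m; "position": TCP position; "ee_rot": TCP orientation; "contact_force": force on the tool from outside, world axes, zero at the start; "moment": the same for the moment, N m; "width": finger opening in m.
Only numpy, scipy, OpenCV 4.12 (cv2) and the standard library are available. Lean on these libraries where they do the work, as an engineer would, in place of code of your own. Each camera call takes 0.05 s, during which the arm holds its last target. There are 200 camera calls.

## Task

Stand the pale block of dried poria from its steel dish on the wooden bed of the bar clamp, lengthwise between the two jaws, and let go of it. Then pump the clamp's trigger against its handle until the jaws bear on both ends of the block and the moving jaw's black sponge cushion is squashed by about a quarter of its thickness (never as much as half, or the block crumbles), and finish while still holding the trigger squeezed so that the block stays gripped. Close the jaw with the trigger only, not by pushing the jaw or bar, and leave the other things on the bench where they are.

Things in the scene. Friction and masses are not known exactly. Their poses are not given: they have to be found in the camera images.
- clamp: One-hand bar clamp lying on its side, screwed to a bench plate; place and yaw vary. Origin: on the bench under the housing, on the bar's line; z up. Its y runs along the bar from the housing to the moving jaw; its x from the bar to the jaws; the handle sticks out to -x. All below 60 mm. Grey housing: x -36 to 20, y -32 to 26 mm. Wooden bed: top 14 mm above the bench, x 31 to 97, y 23 to 165 mm.
- handle (a point): Middle of the clamp's fixed grey handle at x -89, y -2, z 40 mm in the clamp's frame, axes as the clamp's. The handle runs x -32 to -146 mm, is 18 mm thick (y -11 to +7 mm) and 28 mm high (z 26 to 54 mm); nothing lies under it but the bench.
- pad: Hard rubber pad of the fixed jaw on the housing; its frame is the clamp's. Its face looks to +y and lies at y = 30 mm in the clamp's frame, x 44 to 80 mm, z 24 to 56 mm.
- seat (a point): Where the middle of the block is when it stands on the bed with one end touching the fixed pad: x 62, y 55, z 36 mm in the clamp's frame, axes as the clamp's.
- trigger_face (a point): Middle of the outer (+y) face of the grey trigger, where fingers press: at rest at x -89, y +32, z 40 mm in the clamp's frame. The trigger lies along the handle's +y side, 9 mm thick, 24 mm high, hinged in the housing at x -28, y 12.5 mm, reaching out to x -130 mm, slanting 0.24 rad away from the handle at rest.
- trigger (a joint): Squeeze of the trigger towards the handle, rad: 0 released, 0.2 full (its face moves 12 mm, from 43 to 31 mm off the handle's far face). A spring returns it; it takes 3 to 12 N at the face. A squeeze draws the bar 25 mm per rad: 5 mm if full, some 4 mm once the cushion is pressed. When let back, the bar stays and the next squeeze goes on from there. One-way: it cannot be reopened.
- bar (a joint): Travel of the flat steel bar (20 x 6 x 290 mm, 40 mm above the bench, along the clamp's y on x = 0) with the grey moving jaw on its +y end, m: 0 wide open, grows as it closes. The unsquashed cushion's face is at y = 118 mm minus this in the clamp's frame. Starts at 8 to 24 mm; the jaws meet on a 50 mm block at 38 mm.
- cushion_face (a point): Middle of the pressing face (looks to -y) of the black sponge cushion on the moving jaw: 36 mm wide, 32 mm high, 20 mm thick; at x 62, z 40 mm in the clamp's frame.
- cushion (a joint): How far the sponge cushion is squashed into the moving jaw, m: 0 free, 1.5 N per mm. The block crumbles at 13 mm.
- block: Pale block of dried poria, a crumbly herb: 50 (its x) x 34 (its y) x 44 mm (z), about 90 g. Origin: centre of its underside. It starts standing in one of three like stainless dishes (120 mm wide, rim 14 mm high, flat floor 3 mm thick and 100 mm wide), at any yaw.
- block_mid (a point): Centre of the block, 22 mm above its underside; axes as the block's.
- dish_slices: Bystander, to be left alone: stainless dish (120 mm wide, 14 mm high) with round root slices. Origin: centre of its underside.
- dish_dates: Bystander, to be left alone: stainless dish (120 mm wide, 14 mm high) with dark red dates. Origin: centre of its underside.
- jar: Bystander, to be left alone: amber glass jar, 64 mm wide, 100 mm high. Origin: centre of its underside.
- herb_knife: Bystander, to be left alone: herb knife lying flat, 300 mm long, blade 46 mm wide, 25 mm high at its handle. Origin: centre of its underside.
- mortar: Bystander, to be left alone: white porcelain mortar with its pestle, 104 mm wide, 115 mm high. Origin: centre of its underside.
- scoop: Bystander, to be left alone: steel spoon lying flat, 170 mm long. Origin: centre of its underside.
- sample_cup: Bystander, to be left alone: white plastic cup, 56 mm wide, 50 mm high. Origin: centre of its underside.
There are look-alikes about, which are no part of the job. Of the things that look like the block, the largest one is meant.

How it is judged:
On the way, in this order (a step that is already met when the one before it is completed fails the run):
1. the block stands on the clamp's bed between the jaws, let go, not yet gripped (x of block_mid in the frame of clamp between 0.044 and 0.08 m and y of block_mid in the frame of clamp between 0.05 and 0.085 m and z of block_mid in the frame of clamp between 0.031 and 0.041 m and angle between block_mid's own z axis and vertical below 0.15 rad and angle between the x axis of block_mid and the y axis of clamp, either way round below 0.22 rad and contact force between the fingers and block below 0.3 N and value of joint cushion below 0.001 m), for 0.2 s.
2. the trigger, pressed by the fingers, has brought both jaws to bear on the block (value of joint cushion above 0.0015 m and contact force between pad and block above 1.5 N and contact force between the fingers and trigger above 0.5 N), for 0.2 s.
At the end, for the whole second after the job is handed in: Block on the bed, upright, within 18 mm of the pads' middle and 0.22 rad of lengthwise, at rest, not touched by the fingers, over 2 N on it from both the fixed pad and the cushion; cushion squashed 2 to 10 mm; fingers still press the trigger (over 1 N), squeezed beyond 0.04 rad (x of block_mid in the frame of clamp between 0.044 and 0.08 m and y of block_mid in the frame of clamp between 0.05 and 0.085 m and z of block_mid in the frame of clamp between 0.031 and 0.041 m and angle between block_mid's own z axis and vertical below 0.15 rad and angle between the x axis of block_mid and the y axis of clamp, either way round below 0.22 rad and contact force between the fingers and block below 0.3 N and value of joint cushion between 0.002 and 0.01 m and contact force between each of cushion, pad and block above 2 N and value of joint trigger above 0.04 rad and contact force between the fingers and trigger above 1 N and linear speed of block below 0.01 m/s); the arm keeps its last pose, push and grip.
It fails at once if the block is crushed (cushion squashed more than 13 mm) (value of joint cushion above 0.013 m).
It fails at once if the bar or moving jaw is pushed by hand (over 6 N) instead of driven by the trigger (contact force between any of the fingers, the arm and bar above 6 N).
It fails at once if another thing on the bench is moved more than 40 mm (distance of any of dish_slices, dish_dates, jar, herb_knife, mortar, scoop, sample_cup from where it was at the start of the episode above 0.04 m).
It also fails if it takes over 61 s, if anything falls off the work surface, if the arm or the gripper's body presses on something with over 40 N, if the wrist force passes 120 N, or if a joint passes its speed limit or range.

## Working session

There is one attempt and no reset: what is moved stays moved. The work goes in short steps, Python scripts to look and compute and a shell command to move; the robot and the scene stay as the last step left them, time stands still between calls to the robot, and variables do not carry over. Pictures are saved under pics/ and viewed, about 8 in all and at most 12, crops included, and the job is handed in when it is done.

```bash
mkdir -p pics; ls
cat > h.py <<'E'
import numpy as np, cv2
from rig import manip, viewer, job
def cloud(v):
    z=v["range_z"].astype(float);K=v["intrinsics"];h,w=z.shape
    u,r=np.meshgrid(np.arange(w),np.arange(h))
    X=(u-K[0,2])/K[0,0]*z;Y=(r-K[1,2])/K[1,1]*z
    P=np.stack([X,-Y,-z,np.ones_like(z)],-1)@np.array(v["world_from_camera"]).T
    P=P[...,:3];P[z<=0]=np.nan
    return P
E
python3 - <<'E'
from h import *
for n in("top","scene"):
    v=viewer.get_image(n);np.savez(n+"0.npz",f=v["frame"],P=cloud(v));cv2.imwrite(f"pics/{n}0.png",v["frame"])
    print(n,v["intrinsics"],v["world_from_camera"])
print(manip.get_state())
E
```

```text
pics
top [[449.5164613    0.         284.27345344]
 [  0.         449.5164613  206.73628275]
 [  0.           0.           1.        ]] [[ 0.01748735  0.97813177 -0.20724968  0.31595747]
 [-0.99984421  0.01760446 -0.00127936  0.04323428]
 [ 0.00239713  0.20723977  0.97828724  1.17315091]
 [ 0.          0.          0.          1.        ]]
scene [[545.84117852   0.         282.98584243]
 [  0.         545.84117852 213.57591806]
 [  0.           0.           1.        ]] [[ 0.83286461 -0.29177987  0.47032015  1.10937921]
 [ 0.55338698  0.45430123 -0.69812122 -0.81257666]
 [-0.00996931  0.84170951  0.5398386   0.70605192]
 [ 0.          0.          0.          1.        ]]
{'clock': 0.1, 'qpos': array([ 1.21596917e+00,  2.76532239e-01,  1.50602780e+00,  1.22934559e-05,
        1.36073439e+00, -1.20986603e-01]), 'qd': array([-0.00132301, -0.00155481, -0.00217723,  0.00107565,  0.00097406,
       -0.000311  ]), 'effort': array([ 9.77571763e-04, -4.17699623e+01, -2.46405369e+01, -2.54118377e-04,
        5.78849518e-03, -4.61842532e-06]), 'position': array([0.13305721, 0.55888654, 0.23051748]), 'ee_rot': array([-2.06369062e-04,  1.16655303e-01,  9.93172098e-01, -8.25504602e-04]), 'contact_force': array([-0.01988963, -0.33627176, -0.08803169]), 'moment': array([ 0.02298403, -0.00540893,  0.01298708]), 'width': 0.08569707173051333}
```

View pics/top0.png

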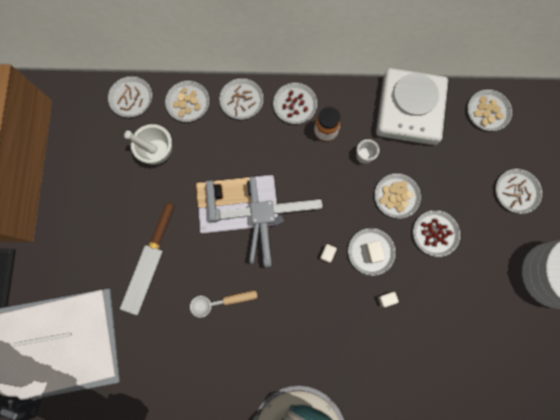

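View pics/scene0.png

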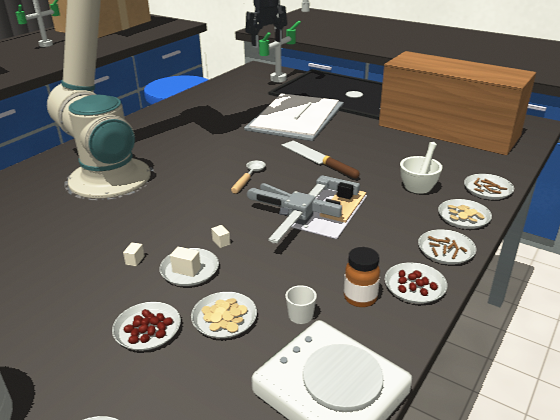

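Top view: candidates for the block are the pale cubes at top pixels (375,252) in a steel dish, (328,253), and (389,299). The first looks largest and is the only one in a dish. The clamp's housing is at about (262,212), with the moving jaw to image left (213,200), the handle and trigger pointing down, and the bar tail to the right (320,206).

```bash
cat > m1.py <<'E'
from h import *
d=np.load("top0.npz");P=d["P"];f=d["f"]
def rect(mask,name):
    q=P[mask][:,:2].astype(np.float32);r=cv2.minAreaRect(q*1000);print(name,mask.sum(),"c,size,ang",r,"zmed",np.median(P[mask][:,2]))
rr,cc=np.mgrid[:420,:560]
g=f.min(-1)
for n,(u,v) in dict(A=(375,252),B=(328,253),C=(389,299)).items():
    w=(abs(cc-u)<16)&(abs(rr-v)<16); zt=np.nanpercentile(P[...,2][w],98)
    rect(w&(P[...,2]>zt-.006),n)
w=(abs(cc-262)<75)&(abs(rr-220)<55)
Z=P[...,2]
# bar tail
m=(cc>285)&(cc<322)&(abs(rr-206)<12)&(Z>.03)&(Z<.06);rect(m,"tail")
q=P[m];c=q.mean(0);_,_,V=np.linalg.svd(q[:,:2]-c[:2]);print(c,V[0],np.degrees(np.arctan2(V[0][1],V[0][0])))
hs=f.astype(int);wood=w&(hs[...,2]-hs[...,0]>50)&(Z<.022)&(Z>.008);rect(wood,"bed")
np.set_printoptions(linewidth=250)
print("rows 176-270 step2, cols 192-290 step 2, height mm")
print(np.nan_to_num(Z[176:272:3,194:290:3]*1000).round().astype(int))
a=cv2.resize(f[165:285,185:330],None,fx=4,fy=4,interpolation=cv2.INTER_CUBIC)
b=cv2.resize(f[225:315,310:410],None,fx=4,fy=4,interpolation=cv2.INTER_CUBIC)
o=np.zeros((480+0,580+0,3),np.uint8);o[:]=a
s=np.load("scene0.npz")["f"][215:345,105:270];s=cv2.resize(s,(0,0),fx=1.3,fy=1.3)
b=cv2.resize(b,(220,198));s=cv2.resize(s,(220,173))
col=np.zeros((480,220,3),np.uint8);col[:198]=b;col[200:373]=s
cv2.imwrite("pics/c1.png",np.hstack([o,col]))
E
python3 m1.py
```

```text
A 245 c,size,ang ((445.5215759277344, -188.34339904785156), (49.72866439819336, 34.44364929199219), 13.25252914428711) zmed 0.045648657678838855
B 143 c,size,ang ((441.19329833984375, -69.81505584716797), (25.27382469177246, 37.87300109863281), 66.57942199707031) zmed 0.0315281897855999
C 154 c,size,ang ((328.083984375, -220.0579833984375), (25.223310470581055, 38.55734634399414), 18.97835922241211) zmed 0.031891080460054066
tail 286 c,size,ang ((560.9776000976562, -4.433204650878906), (20.9331111907959, 92.28986358642578), 7.171762466430664) zmed 0.0413808675952958
[ 0.5607296  -0.00442641  0.04141292] [-0.12782696  0.99179649] 97.34403836036095
bed 820 c,size,ang ((599.0980834960938, 206.50425720214844), (66.24839782714844, 140.64352416992188), 6.834538459777832) zmed 0.012678293929192508
rows 176-270 step2, cols 192-290 step 2, height mm
[[-4  0  0 ... -4  0 -1]
 [ 0 -3 -1 ...  0  0 -3]
 [-1 -5  4 ...  0  1 -4]
 ...
 [ 1 -3  0 ... -2  0 -2]
 [-3  1  0 ... -1  2 -3]
 [ 4  0 -1 ... -2  1  0]]
```

View pics/c1.png

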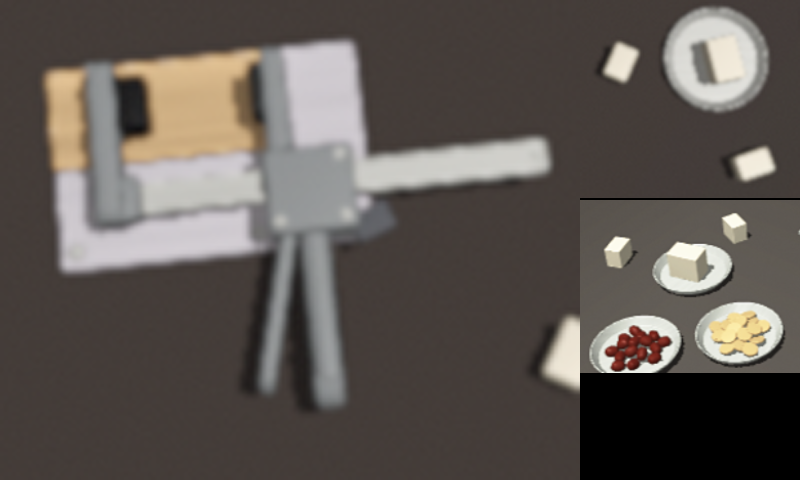

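The crop confirms A at (375,252): 49.7 x 34.4 mm with its top at 46 mm, while the other two are about 38 x 25 mm. Next I check the clamp pose against the handle and cushion, and work out the first move.

```bash
cat >> h.py <<'E'
from scipy.spatial.transform import Rotation as Ro
O=np.array([.547,.105]);YAW=7.1
def c2w(x,y): a=np.radians(YAW);return O+np.array([[np.cos(a),-np.sin(a)],[np.sin(a),np.cos(a)]])@np.array([x,y])
def w2c(q): a=np.radians(YAW);return (q-O)@np.array([[np.cos(a),-np.sin(a)],[np.sin(a),np.cos(a)]])
def delta(xy,z,ydeg):
    s=manip.get_state();w,x,y,zq=s["ee_rot"];R=Ro.from_quat([x,y,zq,w])
    a=np.radians(ydeg);ty=np.array([np.cos(a),np.sin(a),0]);tz=np.array([0,0,-1.]);T=Ro.from_matrix(np.stack([np.cross(ty,tz),ty,tz],1))
    print("clock %.2f"%s["clock"],"pos",s["position"].round(4),"w",round(s["width"],4),"F",s["contact_force"].round(1),"q",s["qpos"].round(2))
    print(" shift mm",(R.inv().apply(np.array([*xy,z])-s["position"])*1000).round(1),"rotvec",(R.inv()*T).as_rotvec(degrees=True).round(1))
E
python3 - <<'E'
from h import *
for n in("top","scene"):
    d=np.load(n+"0.npz");P=d["P"];f=d["f"].astype(int);C=w2c(P[...,:2]);X,Y,Z=C[...,0],C[...,1],P[...,2]
    m=(X<-.045)&(X>-.14)&(abs(Y-.01)<.06)&(Z>.03)
    print(n,"arms n",m.sum())
    for x0 in(-.13,-.11,-.09,-.07):
        k=m&(abs(X-x0)<.006);y=np.sort(Y[k])*1000;print(x0,y.round(0)[::max(1,len(y)//16)])
    k=(abs(Y+.002)<.015)&(X<-.05)&(X>-.2)&(Z>.03);print("handle tip x",np.nanmin(X[k]),"z",np.nanmedian(Z[k]))
    k=(X>.048)&(X<.076)&(Z>.03)&(Z<.065)&(Y>.06)&(Y<.17);dark=f.max(-1)<60
    print("cushion dark Y",np.nanpercentile(Y[k&dark],[1,5,50,95,99]),"jaw all Y",np.nanpercentile(Y[k],[1,99]),k.sum())
    k=(X>.05)&(X<.076)&(Z>.03)&(Y>.0)&(Y<.05);print("pad Y",np.nanpercentile(Y[k],[1,99]))
    k=(abs(X)<.008)&(Z>.03)&(Y<-.04)&(Y>-.3);print("tail end",np.nanmin(Y[k]))
delta((.4455,-.1883),.10,103.25-180)
E
```

```text
top arms n 442
-0.13 [-12. -11. -11.  -9.  -9.  -6.  -6.  -4.  -4.  -1.  -1.   1.   1.   2.
   4.   4.  31.  32.  33.  34.  36.  37.  39.]
-0.11 [-13. -13. -11.  -9.  -8.  -6.  -3.  -3.  -1.   0.   2.   4.   5.  27.
  28.  29.  32.  33.  35.]
-0.09 [-13. -12. -10.  -8.  -6.  -5.  -3.  -2.  -0.   2.   3.   5.   6.  22.
  23.  25.  27.  28.  30.  31.]
-0.07 [-12. -12. -10.  -7.  -7.  -5.  -4.  -2.   0.   1.   3.   5.   6.  17.
  18.  20.  21.  23.  24.  26.]
handle tip x -0.14535474109746843 z 0.05118426262346132
cushion dark Y [0.09796156 0.0986919  0.10547482 0.11216645 0.11332962] jaw all Y [0.09525554 0.13259219] 162
pad Y [0.00524304 0.02910753]
tail end -0.15646255609278836
scene arms n 569
-0.13 [-18. -16. -15. -15. -14. -13. -13. -12. -11. -11. -10.  -6.  -3.   2.
  29.  31.  33.]
-0.11 [-20. -16. -15. -14. -14. -13. -12. -11. -10.  -7.  -4.  21.  24.  26.
  27.  29.  31.]
-0.09 [-17. -16. -15. -14. -14. -14. -13. -13. -12. -11.  -8.  -7.  -3.   3.
  19.  20.  21.  22.  24.]
-0.07 [-19. -16. -16. -14. -14. -13. -12. -12. -11. -10.  -7.  -4.   1.  16.
  17.  19.  21.]
handle tip x -0.14382233928045846 z 0.046930301021557874
cushion dark Y [0.09122261 0.09168538 0.09600497 0.10897367 0.11173849] jaw all Y [0.09094715 0.12794441] 174
pad Y [0.00061579 0.02906673]
tail end -0.15958836141303193
clock 0.10 pos [0.1331 0.5589 0.2305] w 0.0857 F [-0.  -0.3 -0.1] q [ 1.22  0.28  1.51  0.    1.36 -0.12]
 shift mm [-477.1 -654.2  131.5] rotvec [-0.000e+00  1.000e-01  1.534e+02]
```

```bash
python3 -m crank '[[-0.03,-0.041,0,0,0,9.6],[-0.06,-0.082,0,0,0,19.2],[-0.09,-0.123,0,0,0,28.8],[-0.12,-0.164,0,0,0,38.4],[-0.149,-0.204,0,0,0,48],[-0.179,-0.245,0,0,0,57.6],[-0.209,-0.286,0,0,0,67.2],[-0.239,-0.327,0,0,0,76.8],[-0.268,-0.368,0,0,0,86.4],[-0.298,-0.409,0,0,0,96],[-0.328,-0.45,0,0,0,105.5],[-0.358,-0.491,0,0,0,115],[-0.388,-0.532,0.02,0,0,124.5],[-0.417,-0.572,0.05,0,0,134],[-0.447,-0.613,0.08,0,0,144],[-0.4771,-0.6542,0.11,0,0,153.4],[-0.4771,-0.6542,0.13,0,0,153.4],[-0.4771,-0.6542,0.13,0,0,153.4],[-0.4771,-0.6542,0.13,0,0,153.4]]' 0.65 30
python3 - <<'E'
from h import *
delta((.4455,-.1883),.013,103.25-180)
E
```

```text
clock: 2.48
position: [0.4456, -0.1879, 0.102]
ee_rot: [0.001, 0.993, 0.115, -0.0]
contact_force: [0.7, 0.3, 0.9]
width: 0.0557
clock 2.48 pos [ 0.4456 -0.1879  0.102 ] w 0.0557 F [0.7 0.3 0.9] q [-0.54  0.25  1.89 -0.    0.99  0.8 ]
 shift mm [-0.1  0.2 89. ] rotvec [ 0.1  0.  -0. ]
```

```bash
python3 -m crank '[[0,0,0.02,0,0,0],[0,0,0.04,0,0,0],[0,0,0.06,0,0,0],[0,0,0.08,0,0,0],[0,0,0.088,0,0,0],[0,0,0.088,0,0,0],[0,0,0.088,0,0,0]]' && python3 -m crank '[[0,0,0,0,0,0],[0,0,0,0,0,0],[0,0,0,0,0,0],[0,0,0,0,0,0],[0,0,0,0,0,0],[0,0,0,0,0,0]]' 0 30 && python3 -m crank '[[0,0,-0.02,0,0,0],[0,0,-0.05,0,0,0],[0,0,-0.09,0,0,0],[0,0,-0.13,0,0,0],[0,0,-0.13,0,0,0],[0,0,-0.13,0,0,0]]'
python3 - <<'E'
from h import *
v=viewer.get_image("scene");cv2.imwrite("pics/g1.png",v["frame"])
v=viewer.get_image("top");P=cloud(v)
delta(c2w(.062,.060),.143,7.1)
E
```

```text
clock: 3.35
position: [0.4463, -0.1883, 0.015]
ee_rot: [0.001, 0.993, 0.115, 0.001]
contact_force: [0.5, -0.4, 0.5]
width: 0.0553
clock: 4.1
position: [0.447, -0.1887, 0.0159]
ee_rot: [0.002, 0.993, 0.115, 0.001]
contact_force: [-0.1, 0.7, 6.1]
width: 0.0337
clock: 4.85
position: [0.4458, -0.1878, 0.1451]
ee_rot: [0.001, 0.993, 0.115, 0.001]
contact_force: [-0.4, -0.7, -1.3]
width: 0.0341
clock 4.95 pos [ 0.4454 -0.1876  0.1443] w 0.0334 F [-0.3  0.3 -0.9] q [-0.54  0.21  1.83 -0.    1.1   0.8 ]
 shift mm [ 233.9 -314.6    0.7] rotvec [  0.1   0.1 -83.9]
```

View pics/g1.png

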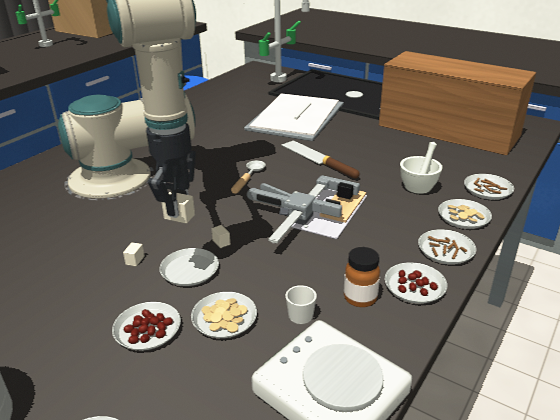

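The block is held at scene pixel (178,208), width 34 mm, with its dish empty at (190,266). Now I carry it over the bed.

```bash
python3 -m crank '[[0.023,-0.031,0,0,0,-8.4],[0.047,-0.063,0,0,0,-16.8],[0.07,-0.094,0,0,0,-25.2],[0.094,-0.126,0,0,0,-33.6],[0.117,-0.157,0,0,0,-42],[0.14,-0.189,0,0,0,-50.4],[0.164,-0.22,0,0,0,-58.8],[0.187,-0.252,0,0,0,-67.2],[0.21,-0.283,0,0,0,-75.6],[0.2339,-0.3146,0,0,0,-83.9],[0.2339,-0.3146,0.03,0,0,-83.9],[0.2339,-0.3146,0.05,0,0,-83.9],[0.2339,-0.3146,0.05,0,0,-83.9],[0.2339,-0.3146,0.05,0,0,-83.9]]'
python3 - <<'E'
from h import *
v=viewer.get_image("scene");P=cloud(v);C=w2c(P[...,:2])
cv2.imwrite("pics/p1.png",cv2.resize(v["frame"][120:260,230:400],None,fx=4,fy=4,interpolation=cv2.INTER_CUBIC))
f=v["frame"].astype(int)
k=(f.min(-1)>110)&(abs(C[...,0]-.062)<.03)&(abs(C[...,1]-.06)<.04)&(P[...,2]>.05)&(P[...,2]<.14)
q=np.c_[C[k],P[k][:,2]]*1000;print(k.sum(),np.percentile(q,[2,50,98],axis=0).round(1))
delta(c2w(.062,.060),.029,7.1)
E
```

```text
clock: 6.7
position: [0.6012, 0.1721, 0.0935]
ee_rot: [0.001, 0.662, 0.75, -0.001]
contact_force: [0.5, 0.5, -1.1]
width: 0.0335
414 [[ 42.5  31.3  82.8]
 [ 63.5  36.5 113.2]
 [ 84.3  76.3 127.5]]
clock 6.75 pos [0.6016 0.1721 0.0942] w 0.0334 F [-0.2  0.2 -1. ] q [ 0.17  0.45  1.59 -0.    1.1   0.04]
 shift mm [ 0.3 -0.5 65.2] rotvec [0.  0.1 0. ]
```

View pics/p1.png

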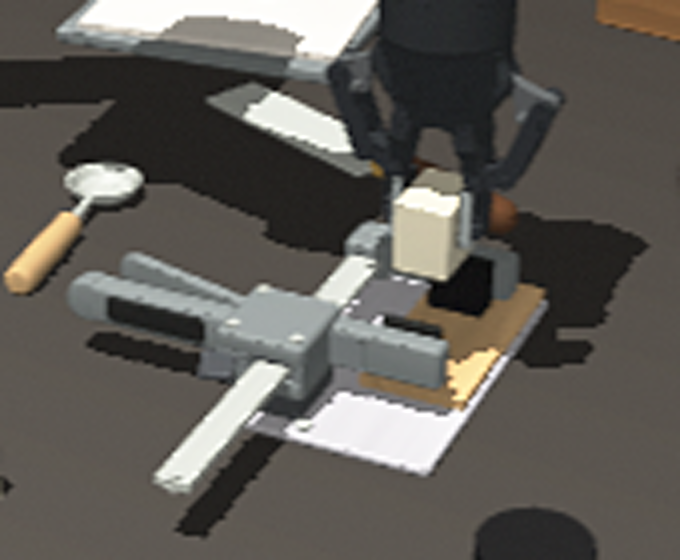

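Block is held upright over the bed at crop pixel (425,230). Its near end face measures y≈36, so its centre is at about 61 mm, x≈63. I'll lower it there.

```bash
python3 -m crank '[[0,0,0.02,0,0,0],[0,0,0.04,0,0,0],[0,0,0.055,0,0,0],[0,0,0.062,0,0,0],[0,0,0.065,0,0,0],[0,0,0.067,0,0,0],[0,0,0.067,0,0,0]]' && python3 -m crank '[[0,0,0,0,0,0],[0,0,0,0,0,0],[0,0,0,0,0,0],[0,0,0,0,0,0]]' 0.55 30 && python3 -m crank '[[0,0,-0.01,0,0,0],[0,0,-0.03,0,0,0],[0,0,-0.06,0,0,0],[0,0,-0.10,0,0,0],[0,0,-0.12,0,0,0],[0,0,-0.12,0,0,0]]'
python3 - <<'E'
from h import *
delta(c2w(-.089,.003),.15,97.1)
delta(c2w(-.089,.003),.15,97.1-180)
E
```

```text
clock: 7.62
position: [0.6019, 0.172, 0.0275]
ee_rot: [0.001, 0.662, 0.75, -0.0]
contact_force: [0.1, 0.2, -0.8]
width: 0.0337
clock: 8.12
position: [0.6019, 0.1721, 0.0276]
ee_rot: [0.001, 0.662, 0.75, 0.0]
contact_force: [0.4, -0.0, -0.2]
width: 0.0469
clock: 8.88
position: [0.6031, 0.1725, 0.1502]
ee_rot: [0.003, 0.662, 0.75, 0.002]
contact_force: [-0.4, -1.0, 0.3]
width: 0.0471
clock 8.88 pos [0.6031 0.1725 0.1502] w 0.0471 F [-0.4 -1.   0.3] q [ 0.17  0.4   1.52 -0.    1.21  0.04]
 shift mm [ -57.  -153.1   -0.8] rotvec [  0.2   0.4 -90. ]
clock 8.88 pos [0.6031 0.1725 0.1502] w 0.0471 F [-0.4 -1.   0.3] q [ 0.17  0.4   1.52 -0.    1.21  0.04]
 shift mm [ -57.  -153.1   -0.8] rotvec [ 0.4 -0.2 90. ]
```

```bash
python3 -m crank '[[-0.006,-0.017,0,0,0,-10],[-0.012,-0.034,0,0,0,-20],[-0.019,-0.051,0,0,0,-30],[-0.025,-0.068,0,0,0,-40],[-0.032,-0.085,0,0,0,-50],[-0.038,-0.102,0,0,0,-60],[-0.044,-0.119,0,0,0,-70],[-0.051,-0.136,0,0,0,-80],[-0.050,-0.1531,0,0,0,-90],[-0.050,-0.1531,0,0,0,-90],[-0.050,-0.1531,0,0,0,-90]]' 0.72 60
cat > look.py <<'E'
from h import *
import sys
n=sys.argv[1]
v=viewer.get_image("scene");P=cloud(v);C=w2c(P[...,:2]);X,Y,Z=C[...,0],C[...,1],P[...,2];f=v["frame"].astype(int)
cv2.imwrite(f"pics/{n}.png",cv2.resize(v["frame"][120:260,230:400],None,fx=4,fy=4,interpolation=cv2.INTER_CUBIC))
k=(abs(X)<.008)&(Z>.03)&(Z<.05)&(Y<-.04)&(Y>-.3);print("scene tail end",np.nanmin(Y[k]).round(4))
v=viewer.get_image("top");P=cloud(v);C=w2c(P[...,:2]);X,Y,Z=C[...,0],C[...,1],P[...,2];f=v["frame"].astype(int)
k=(abs(X)<.008)&(Z>.03)&(Z<.05)&(Y<-.04)&(Y>-.3);print("top tail end",np.nanmin(Y[k]).round(4))
k=(X>.03)&(X<.095)&(Y>.02)&(Y<.11)&(Z>.05)&(Z<.064)&(f.min(-1)>110)
if k.sum()>20:print("block",k.sum(),cv2.minAreaRect((C[k]*1000).astype(np.float32)),np.median(Z[k]))
k=(abs(X-.062)<.012)&(Z>.045)&(Z<.075)&(Y>.11)&(Y<.17);print("jaw back Y",np.nanpercentile(Y[k],98).round(4) if k.any() else None)
k=(abs(X-.062)<.012)&(Z>.04)&(Z<.06)&(Y>.08)&(Y<.14)&(f.max(-1)<60);print("cushion Y",np.nanpercentile(Y[k],[2,98]).round(4) if k.any() else None)
s=manip.get_state();print("clock",s["clock"],"tcp clamp",w2c(s["position"][:2]).round(4),s["position"][2].round(4),"w",round(s["width"],4),"F",s["contact_force"].round(1))
E
python3 look.py l1; python3 -c "
from h import *
delta(c2w(-.089,.010),.020,97.1)"
```

```text
clock: 10.25
position: [0.458, 0.104, 0.149]
ee_rot: [0.004, -0.061, 0.998, -0.001]
contact_force: [0.9, -0.4, -1.1]
width: 0.062
scene tail end -0.1606
top tail end -0.1566
jaw back Y None
cushion Y None
clock 10.35 tcp clamp [-0.0882  0.0099] 0.1491 w 0.0616 F [-1.2 -0.7 -0.1]
clock 10.35 pos [0.4582 0.104  0.1491] w 0.0616 F [-1.2 -0.7 -0.1] q [ 0.08  0.18  1.86 -0.    1.1  -1.62]
 shift mm [  1.7   0.2 129.1] rotvec [-0.1  0.4 -0. ]
```

View pics/l1.png

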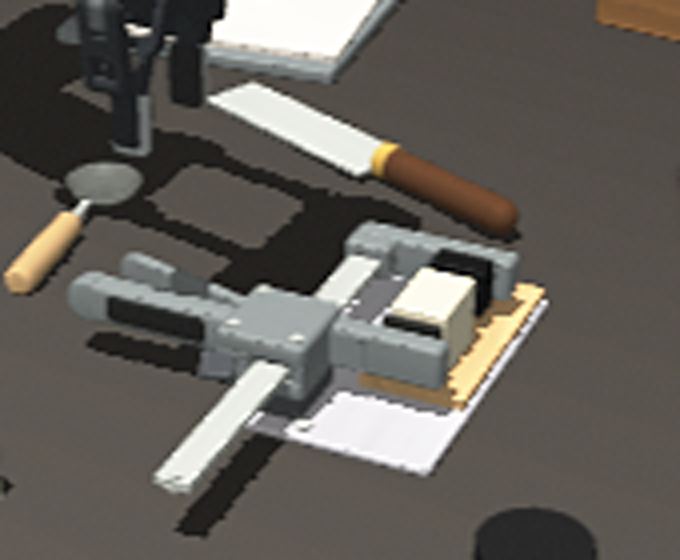

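The block stands upright on the bed between the jaws, at crop pixel (430,310), with a gap to the cushion. I'll lower the fingers around the handle and trigger.

```bash
python3 -m crank '[[0,0,0.03,0,0,0],[0,0,0.06,0,0,0],[0.001,0,0.09,0,0,0],[0.0015,0,0.115,0,0,0],[0.0015,0,0.129,0,0,0],[0.0015,0,0.129,0,0,0],[0.0015,0,0.129,0,0,0]]'; python3 look.py l2
```

```text
clock: 11.22
position: [0.4586, 0.1038, 0.0207]
ee_rot: [0.004, -0.061, 0.998, -0.001]
contact_force: [0.6, -0.0, 0.7]
width: 0.0615
scene tail end -0.1598
top tail end -0.1563
block 262 ((61.2889518737793, 64.00012969970703), (87.394287109375, 35.25175094604492), 89.42891693115234) 0.056481661581144205
jaw back Y 0.1325
cushion Y [0.0958 0.1131]
clock 11.325 tcp clamp [-0.0879  0.0097] 0.021 w 0.0614 F [-0.5 -0.1 -0.3]
```

View pics/l2.png

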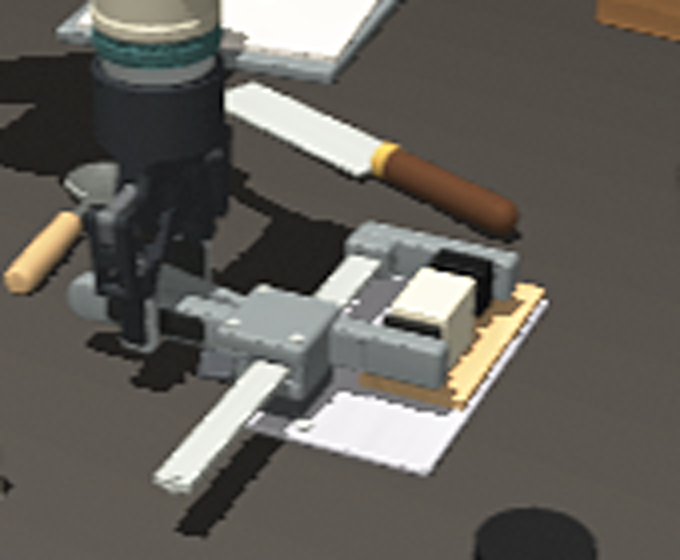

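Fingers straddle the handle and trigger at crop pixel (150,300), touching nothing. The cushion face is at about y=95.5, so it needs about 15.5 mm of travel to bear and about 5 more. First stroke:

```bash
python3 -m crank '[[0,-0.006,0,0,0,0],[0,-0.010,0,0,0,0],[0,-0.014,0,0,0,0],[0,-0.017,0,0,0,0],[0,-0.019,0,0,0,0],[0,-0.019,0,0,0,0]]'; python3 look.py l3
```

```text
clock: 12.08
position: [0.46, 0.085, 0.0208]
ee_rot: [0.004, -0.061, 0.998, -0.0]
contact_force: [-2.9, 4.9, 2.6]
width: 0.0617
scene tail end -0.1632
top tail end -0.1592
block 257 ((61.132835388183594, 69.78805541992188), (35.10296630859375, 69.28794860839844), 0.07201232761144638) 0.05632652832688101
jaw back Y 0.1296
cushion Y [0.0929 0.109 ]
clock 12.175 tcp clamp [-0.0887 -0.0091] 0.0208 w 0.0612 F [-1.8  4.7  1.6]
```

```bash
python3 -m crank '[[0,-0.003,0,0,0,0],[0,-0.005,0,0,0,0],[0,-0.005,0,0,0,0]]'; python3 look.py l4; python3 -m crank '[[0,0.005,0,0,0,0],[0,0.011,0,0,0,0],[0,0.016,0,0,0,0],[0,0.016,0,0,0,0]]';  python3 look.py l5
```

```text
clock: 12.55
position: [0.46, 0.0811, 0.0207]
ee_rot: [0.003, -0.061, 0.998, 0.001]
contact_force: [-3.2, 8.1, 2.1]
width: 0.0614
scene tail end -0.1652
top tail end -0.1614
block 263 ((61.29588317871094, 63.105491638183594), (84.9487075805664, 34.559722900390625), 87.73316192626953) 0.05606477356529749
jaw back Y 0.1275
cushion Y [0.0908 0.1082]
clock 12.65 tcp clamp [-0.0893 -0.013 ] 0.0207 w 0.0613 F [-2.7  7.7  2.1]
clock: 13.15
position: [0.4578, 0.0968, 0.0206]
ee_rot: [0.003, -0.061, 0.998, 0.0]
contact_force: [-0.1, 0.1, -0.2]
width: 0.0618
scene tail end -0.166
top tail end -0.161
block 259 ((61.299049377441406, 62.53969192504883), (84.81085205078125, 35.25920486450195), 89.87666320800781) 0.05613210820610659
jaw back Y 0.1279
cushion Y [0.0911 0.1084]
clock 13.25 tcp clamp [-0.0897  0.0028] 0.0206 w 0.0614 F [ 0.3 -0.3 -0.3]
```

```bash
python3 -m crank '[[0,-0.005,0,0,0,0],[0,-0.009,0,0,0,0],[0,-0.013,0,0,0,0],[0,-0.016,0,0,0,0],[0,-0.016,0,0,0,0],[0,-0.016,0,0,0,0],[0,-0.010,0,0,0,0],[0,-0.005,0,0,0,0],[0,0,0,0,0,0],[0,0,0,0,0,0]]'; python3 look.py l6
```

```text
clock: 14.5
position: [0.4586, 0.0966, 0.0208]
ee_rot: [0.004, -0.062, 0.998, -0.0]
contact_force: [-0.3, 0.0, 0.4]
width: 0.0616
scene tail end -0.1702
top tail end -0.1656
block 289 ((56.57052993774414, 66.65052032470703), (90.05962371826172, 50.933677673339844), 85.96040344238281) 0.0562423533459635
jaw back Y 0.1225
cushion Y [0.0906 0.1034]
clock 14.6 tcp clamp [-0.089   0.0024] 0.0208 w 0.0617 F [ 0.3  0.2 -0.2]
```

```bash
python3 -m crank '[[0,-0.005,0,0,0,0],[0,-0.009,0,0,0,0],[0,-0.013,0,0,0,0],[0,-0.0155,0,0,0,0],[0,-0.0155,0,0,0,0],[0,-0.0155,0,0,0,0],[0,-0.010,0,0,0,0],[0,-0.005,0,0,0,0],[0,0,0,0,0,0],[0,0,0,0,0,0]]'; python3 look.py l7
```

```text
clock: 15.85
position: [0.4593, 0.0964, 0.0211]
ee_rot: [0.004, -0.062, 0.998, -0.0]
contact_force: [0.1, -0.1, 0.1]
width: 0.0617
scene tail end -0.1747
top tail end -0.1705
block 331 ((54.16265869140625, 68.70305633544922), (90.32455444335938, 56.29019546508789), 82.07426452636719) 0.05597288714865445
jaw back Y 0.1174
cushion Y [0.0863 0.0989]
clock 15.95 tcp clamp [-0.0882  0.0022] 0.0211 w 0.0614 F [1.2 1.1 0.1]
```

View pics/l7.png

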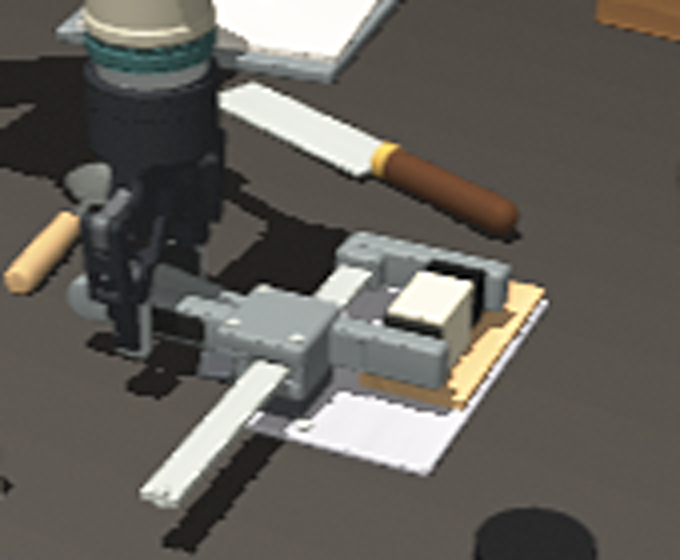

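The cushion now meets the block's far end at crop pixel (470,280), and travel is about 15 mm. The next squeeze should bear, so I'll hold it and measure.

```bash
python3 -m crank '[[0,-0.005,0,0,0,0],[0,-0.009,0,0,0,0],[0,-0.012,0,0,0,0],[0,-0.014,0,0,0,0],[0,-0.0155,0,0,0,0],[0,-0.0155,0,0,0,0],[0,-0.0155,0,0,0,0]]'; python3 look.py l8
```

```text
clock: 16.82
position: [0.4585, 0.0815, 0.0207]
ee_rot: [0.002, -0.061, 0.998, 0.001]
contact_force: [-3.9, 5.1, 2.2]
width: 0.062
scene tail end -0.1788
top tail end -0.1749
block 364 ((54.96218490600586, 67.93179321289062), (90.31281280517578, 56.39453125), 83.57837677001953) 0.055630810523875085
jaw back Y 0.1141
cushion Y [0.0847 0.0965]
clock 16.925 tcp clamp [-0.0907 -0.0124] 0.0207 w 0.0613 F [-4.3  6.4  1.8]
```

View pics/l8.png

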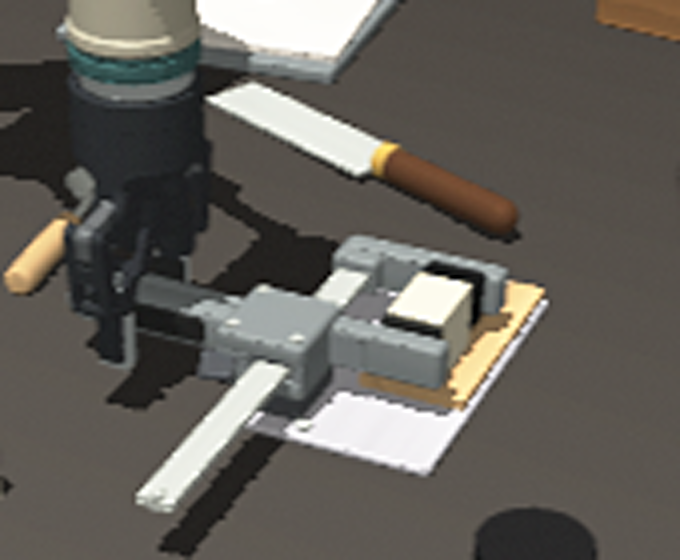

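Travel is now about 18.6 mm, so the squash is about 3–4 mm: the jaw moved 3.7 mm in this stroke under load. I'll add a part stroke to centre it near 5 mm.

```bash
python3 -m crank '[[0,0.005,0,0,0,0],[0,0.010,0,0,0,0],[0,0.0145,0,0,0,0],[0,0.0145,0,0,0,0],[0,0.009,0,0,0,0],[0,0.006,0,0,0,0],[0,0.0035,0,0,0,0],[0,0.0025,0,0,0,0],[0,0.0025,0,0,0,0],[0,0.0025,0,0,0,0]]'; python3 look.py l9;python3 look.py l10
```

```text
clock: 18.18
position: [0.4563, 0.0848, 0.0207]
ee_rot: [0.0, -0.06, 0.998, 0.002]
contact_force: [-3.0, 7.7, 3.5]
width: 0.0615
scene tail end -0.1825
top tail end -0.1784
block 370 ((59.01300811767578, 64.78440856933594), (56.385257720947266, 89.6373062133789), 0.2856360673904419) 0.05504684901283241
jaw back Y 0.1115
cushion Y [0.0848 0.0963]
clock 18.275 tcp clamp [-0.0925 -0.0088] 0.0207 w 0.0615 F [-1.7  7.3  3.9]
scene tail end -0.1838
top tail end -0.179
block 371 ((54.980159759521484, 67.79487609863281), (89.62852478027344, 56.85269546508789), 83.1388168334961) 0.05528958372218096
jaw back Y 0.1113
cushion Y [0.0848 0.0962]
clock 18.375 tcp clamp [-0.0926 -0.0088] 0.0207 w 0.0612 F [-2.   6.3  4.2]
```

View pics/l10.png

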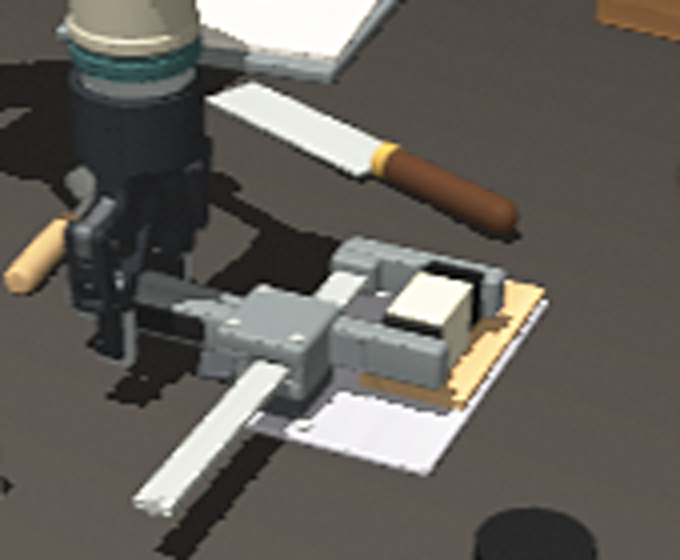

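The block at crop pixel (430,310) is upright and square between pad and cushion. The cushion is visibly thinner at (465,283), and the fingers are still on the trigger at about 7 N. I'm handing the job in.

```bash
python3 -c "
from h import *
print(job.sign_off()); s=manip.get_state(); print(s['clock'],s['contact_force'].round(1))"
```

```text
the job is handed in; nothing more can be done
None
the job is handed in; nothing more can be done
```

I stood the poria block on the clamp's bed and let go of it. I then closed the jaw with four full squeezes and one part squeeze of the trigger, and handed in at about 18 s with the trigger still held.

- **Block:** the last picture shows it upright and square between the pad and the cushion. In the top view just after release it sat at x≈61 mm, within a few degrees of lengthwise. Later top-view fits merged the block with the jaws, so I had no clean number for it at the end.
- **Cushion:** the bar travelled about 21–23 mm in all, against about 15 mm needed to bear. That puts the squash at roughly 6–7 mm, about a third of the thickness. It is a little over the quarter aimed for, but inside the 2–10 mm limit.
- **Disagreements:** the jaw's back face gave 21.1 mm of travel while the bar's tail gave 22–23 mm. The dark-pixel reading of the cushion's faces could not confirm the squash. The squash figure is therefore good to about 1.5 mm.
- **Trigger:** the push against the fingers was about 7 N, with an estimated squeeze of about 0.12 rad. I did not measure the pad and cushion forces directly.
- **Other things on the bench:** I never knowingly touched any of them, but I did not measure their positions again at the end.

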